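Put the slab-building tools away after the clay class

TASK

The clay class is over, so put the tools away: lay the stout rolling pin in the wide notches of the wooden pin rack and the slim one in its narrow notches, stand the big stamp upright in the large bay of the shallow wooden stamp tray and the small stamp upright in its small bay, and put the ring cutter flat in the square steel tray. Set each thing down gently, without dropping it, so that nothing is left rolling. Leave the freshly made clay cup standing where it is.

Things in the scene. Friction and masses are not known exactly. Their poses are not given: they have to be found in the camera images.
- stout_pin_center (a point): Stout wooden rolling pin lying on the table: beech barrel 40 mm in diameter, 120 mm long, with a 17 mm thick, 30 mm long handle stub at each end (180 mm overall), 0.1 to 0.25 kg. The point is the middle of the barrel on its axis, 20 mm above the table; x runs along the pin. It rolls if pushed sideways.
- slim_pin_center (a point): Slim wooden rolling pin lying on the table: a plain beech rod 24 mm in diameter and 160 mm long, about 0.06 kg. The point is its middle, on the axis, 12 mm above the table; x runs along the rod. It rolls if pushed sideways.
- big_stamp_center (a point): Big wooden clay stamp standing face down: a round face 60 mm in diameter, its rim 11 mm thick, and above it an upright straight handle 28 mm in diameter from 13 mm up to the top; 90 mm tall in all, 0.09 to 0.18 kg. The point is on the axis, half-way up (45 mm above the underside), in the handle; z is up.
- small_stamp_center (a point): Small wooden clay stamp standing face down, of the same form: face 40 mm in diameter, handle 22 mm in diameter from 13 mm up to the top; 76 mm tall, about 0.06 kg. The point is on the axis, half-way up (38 mm above the underside), in the handle; z is up.
- cutter_mid (a point): Ring cutter, standing on the table as a short upright tube: a plain steel ring open at both ends, 64 mm outside diameter, 2.5 mm wall, 40 mm high, about 0.07 kg. The point is on its axis, half-way up (20 mm above its underside); z is its axis.
- pin_rack: Fixed wooden rack. Base 120 (x) by 170 (y) by 10 mm; two notched rails along y, 14 mm thick, at x = -44 and +44 mm, tops 50 mm up. Pins lie along x across both rails, middle at x = 0: stout pin in the wide V notches at y = -42 mm (36 wide, 18 deep), its axis then 60 mm above the table; slim pin in the narrow ones at y = +42 (22 wide, 11 deep), axis 56 mm up. Origin: underside centre; z up.
- stamp_tray: Fixed shallow wooden tray, 96 (x) by 172 (y) mm outside, walls 6 mm thick and 18 mm high, floor 5 mm thick, split by one wall into a large bay (y from -80 to +10 mm, centre y = -35 mm) and a small bay (y from +16 to +80 mm, centre y = +48 mm), both 84 mm long in x, centred on x = 0. Origin: centre of the underside; z up.
- steel_tray: Fixed square tray of plain steel, 136 by 136 mm outside, 20 mm high, walls and floor 3 mm thick. Origin: centre of the underside; z up.
- cup_center (a point): A freshly made grey clay cup, 72 mm in diameter at the rim and 75 mm tall, standing upright and loose among the tools, 0.35 kg. It is to be left alone. The point is on its axis, half-way up (37 mm); z is up.
Mind the look-alikes: they are no part of the job. What is shaped like the part that bears stout_pin_center but blue or yellow is not meant.

How it is judged:
By the outcome, as a careful person would: the job done as asked, in the order asked, and still so for the second after the job is handed in, with the robot touching nothing.
It also fails if it takes over 125 s, if anything falls off the work surface, if the arm or the gripper's body presses on something with over 40 N, if the wrist force passes 120 N, or if a joint passes its speed limit or range.

ROBOT

A 6-joint arm with a two-finger parallel gripper is mounted at the origin on the work surface. World frame = base frame: x ahead of the robot, y to its left, z up, the work surface at z = 0. Lengths are in m, angles in degrees, forces in N, time in s.
With the tool pointing down it reaches from about 0.25 to 0.725 m from the base axis. Payload 9.7 kg.
Tool frame: the origin (TCP) lies midway between the tips of the shut fingers; the grasp point (between the pads) lies 19 mm behind it; x points along the fingers, y is the direction in which the jaws open and shut, and the axes are right-handed (so a half turn about x gives the same grasp; the last joint's range is limited). The gripper opens to 85 mm and grips with 20 to 120 N. Pads are 22 mm wide; open, the fingers measure 114 mm over their backs; the gripper's body (76 mm by 85 mm) begins 54 mm behind the grasp point. The pads swing forward as they close: fully open they stand 13 mm farther back than shut.
Start: joints at [-72.708, 4.979, 10.078, 95.1, 0, 90], TCP at [0.163, -0.525, 0.231] pointing down, gripper open.
Joint ranges: [-179.16, 179.16], [-48.56, 103.87], [-65.8, 70.77], [-126.05, 130.52], [-82.76, 87.17], [-180, 180]. Speed limits (degrees/s): [127.2, 127.2, 147.25, 180, 180, 180].

INTERFACE

Orientations are given as [roll, pitch, yaw] about the fixed x, y, z axes, in that order (R = Rz(yaw) Ry(pitch) Rx(roll)).
In Python, from workcell import bot, cams gives the robot as it stands.
- The arm moves only by the tool apply_moves, never from a script. Its argument "commands" is a list of rows, each a list of 5 numbers: the shift along the tool's x, y, z in m, then the turn about the tool's x in rad, then the opening, from -1 (shut) to 1 (fully open). In form: [[tx, ty, tz, roll, hand], ...]. A call has 1 to 12 rows; each row is the pose to reach, as a shift and turn from the pose measured when the call began, along the tool's axes at that moment; what a row does not reach only later rows make up. A row lasts 1/10 s, in which the tool goes at most 50 mm and 8.59 degrees, less where a joint would pass 70% of its speed; a pose out of reach is approached as far as the arm can. A call with a gripper value outside its range is refused whole. The fingers move at their own pace and stop on an object; "newtons" is the grip in N (left out, the last holds). Time passes only in rows, so rows that repeat a pose let the fingers close. It gives the time, the measured TCP pose, the force and the opening at its end, in the units of the state.
- bot.get_obs(): the state, without advancing time (a new reading comes with each control period).
- cams.camera(name): name is "side" or "top"; returns a dict with "frame" (400x640x3 uint8, blue, green, red), "depth" (400x640 float32, m along the optical axis (not along the pixel's ray), 0 where there is no reading), "camera_matrix" (3x3 intrinsics, pixels), "R" (3x3) and "t" (3): a world point X has camera coordinates R X + t. Camera axes: x right, y down, z forward; pixel columns grow to the right and rows downward; lengths in m; the calibration is good to about 2 mm. A picture is of the moment at which its call begins.
- bot.job_done(): hands the job in, once; it reports no verdict.
Trained networks look in the newest picture that a camera, given by its name, has taken for a name from the list of things; names that differ only in an ending like _2 or _b are one class to them, and where a whole thing is asked for, a point or a joint stands for the part that bears it (a point fixed in the world has none). Each returns a list of dicts, best first, with "confidence" (0 to 1); they miss things now and then, are a little off and sometimes report something else, mostly with a low value. They report only what shows in the picture. A call takes as long as a camera call. They do not tell look-alikes from the thing itself.
- cams.spot_in(name, camera): "rect" ([left, top, right, bottom] in pixels, round what is visible of it).
The state is a dict: "time": time; "q": joint angles; "qd": joint speeds; "joint_efforts": joint torques, N m; "ee_pos": TCP position; "tcp_rot": TCP orientation; "wrist_force": force on the tool from outside, world axes, zero at the start; "torque": the same for the moment, N m; "opening": finger opening in m.
Only numpy, scipy, OpenCV 4.12 (cv2) and the standard library are available. Lean on these libraries where they do the work, as an engineer would, in place of code of your own. Each camera call takes 0.05 s, during which the arm holds its last target. There are 200 camera calls.

## Working session

There is one attempt and no reset: what is moved stays moved. The work goes in short steps, Python scripts to look and compute and a tool call to move; the robot and the scene stay as the last step left them, time stands still between calls to the robot, and variables do not carry over. Pictures are saved under pics/ and viewed, about 12 in all and at most 16, crops included, and the job is handed in when it is done.

Besides the shell and the picture viewer there is one more tool, called after ">>>" by a JSON object that holds its "op" and its "data". apply_moves: Moves the arm, as the interface text tells. Its arguments: {"type":"object","properties":{"commands":{"type":"array"},"newtons":{"type":"number"}},"required":["commands"]}

```bash
mkdir -p pics; ls; cat > h.py <<'E'
import numpy as np,cv2
from workcell import bot,cams
def cloud(c):
    K=c["camera_matrix"];d=c["depth"];v,u=np.indices(d.shape)
    P=np.stack([(u-K[0,2])/K[0,0]*d,(v-K[1,2])/K[1,1]*d,d],-1)
    W=(P-c["t"])@c["R"]
    W[d==0]=np.nan
    return W
E
python3 - <<'E'
from h import *
import pickle
o=bot.get_obs();print(o)
for n in("top","side"):
    c=cams.camera(n);cv2.imwrite(f"pics/{n}0.png",c["frame"]);pickle.dump(c,open(f"{n}0.pkl","wb"))
    W=cloud(c);print(n,-c["R"].T@c["t"])
    for k in["stout_pin_center","slim_pin_center","big_stamp_center","small_stamp_center","cutter_mid","pin_rack","stamp_tray","steel_tray","cup_center"]:
        for r in cams.spot_in(k,n)[:3]:
            l,t,R,b=[int(x) for x in r["rect"]]
            p=W[(t+b)//2,(l+R)//2]
            print(k,round(r["confidence"],2),[l,t,R,b],p.round(3))
E
```

```text
pics
{'time': 0.0, 'q': array([-7.27103054e+01,  5.01089399e+00,  1.00348077e+01,  9.50998161e+01,
       -5.34664644e-04,  9.00004389e+01]), 'qd': array([-0.01270283, -0.07647884, -0.00339356, -0.13845085, -0.09084545,
        0.00903264]), 'joint_efforts': array([ 1.18870415e-03, -5.20388389e+01,  4.64804435e+01,  1.62467931e-02,
        1.21771741e-04,  1.71078443e-05]), 'ee_pos': array([ 0.16339099, -0.52492955,  0.23058822]), 'tcp_rot': array([-89.59597033,  89.92409573, 107.6932857 ]), 'wrist_force': array([-0.25674431,  0.07166146, -0.06383916]), 'torque': array([ 0.01688241,  0.00351138, -0.0295905 ]), 'opening': 0.08544913731737058}
top [ 0.31106505 -0.01037515  1.02357906]
stout_pin_center 0.88 [423, 249, 447, 316] [ 0.214 -0.278  0.038]
stout_pin_center 0.82 [194, 252, 227, 311] [0.223 0.316 0.039]
stout_pin_center 0.62 [360, 166, 388, 232] [ 0.436 -0.125  0.04 ]
big_stamp_center 0.38 [361, 164, 388, 232] [ 0.439 -0.125  0.04 ]
small_stamp_center 0.6 [197, 211, 217, 224] [0.392 0.321 0.063]
cutter_mid 0.79 [380, 118, 402, 140] [ 0.644 -0.185 -0.001]
pin_rack 0.95 [167, 139
[... 282 characters left out ...]
413, 344] [0.213 0.334 0.035]
stout_pin_center 0.71 [305, 174, 352, 201] [ 0.434 -0.105  0.035]
stout_pin_center 0.56 [379, 162, 419, 174] [ 0.247 -0.252  0.036]
slim_pin_center 0.77 [282, 230, 335, 267] [0.427 0.13  0.024]
big_stamp_center 0.66 [209, 222, 234, 255] [0.647 0.182 0.049]
small_stamp_center 0.62 [288, 298, 308, 327] [0.388 0.345 0.053]
cutter_mid 0.62 [259, 150, 283, 173] [ 0.648 -0.205  0.006]
cutter_mid 0.52 [187, 266, 263, 348] [0.568 0.351 0.008]
pin_rack 0.73 [186, 266, 265, 347] [0.569 0.35  0.01 ]
stamp_tray 0.57 [286, 119, 331, 154] [ 0.571 -0.366  0.009]
steel_tray 0.84 [222, 185, 286, 230] [0.625 0.009 0.006]
steel_tray 0.57 [304, 172, 352, 199] [ 0.436 -0.114  0.035]
```

View pics/top0.png

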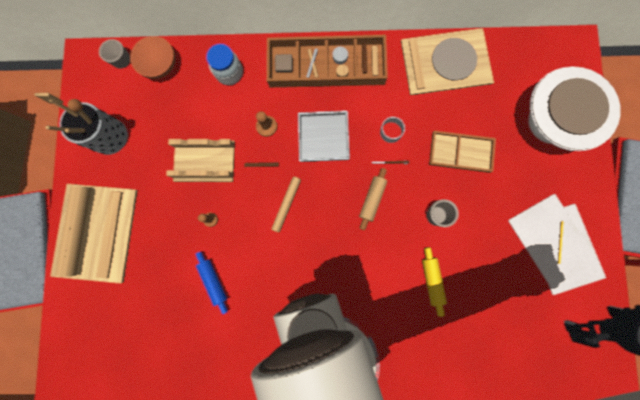

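View pics/side0.png

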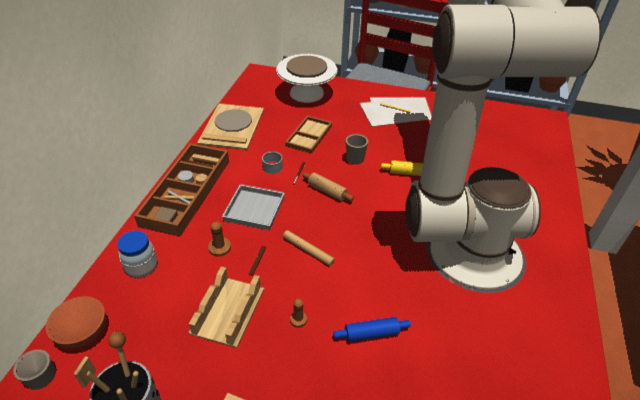

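The top picture shows the beech stout pin at (374,199), with blue (211,282) and yellow (433,282) decoys. The slim pin is at (286,204), the big stamp at (265,124), the small stamp at (208,218), the cutter at (392,128), the cup at (443,212), the rack at (202,160), the steel tray at (324,136) and the stamp tray at (462,152), its large bay towards -y. Next I'll measure from the depth clouds.

```bash
cat > m.py <<'E'
from h import *
import pickle
from scipy.optimize import least_squares
T,S=[pickle.load(open(f"{n}0.pkl","rb")) for n in("top","side")]
WT,WS=cloud(T),cloud(S)
def sel(W,x,y,z,r):
    m=(np.hypot(W[...,0]-x,W[...,1]-y)<r)&(W[...,2]>z[0])&(W[...,2]<z[1]);return W[m]
for n,W in(("top",WT),("side",WS)):
    print("==",n)
    t=sel(W,.5,-.05,(-.02,.008),.25);print("table z",np.median(t[:,2]),t[:,2].std())
    for k,x,y,z,r in[("stout",.436,-.115,(.012,.06),.11),("slim",.425,.11,(.010,.05),.10),("rackrails",.565,.355,(.040,.07),.13),("rackall",.565,.355,(.006,.07),.13),("stamptray",.57,-.375,(.012,.03),.11),("steel",.625,.007,(.012,.03),.11)]:
        p=sel(W,x,y,z,r)
        if len(p)<5:print(k,len(p));continue
        R=cv2.minAreaRect((p[:,:2]*1000).astype(np.float32))
        d=np.linalg.svd(p[:,:2]-p[:,:2].mean(0))[2][0] if len(p)<4000 else [0,0]
        print(k,len(p),np.round(R[0],1),np.round(R[1],1),round(R[2],1),"zmax",np.percentile(p[:,2],98).round(3),"pca",np.degrees(np.arctan2(d[1],d[0])).round(1),p[:,:2].mean(0).round(4))
    for k,x,y,z,r in[("bigtop",.647,.165,(.07,.11),.06),("bigface",.647,.165,(.004,.02),.06),("smalltop",.39,.33,(.058,.09),.05),("smallface",.39,.33,(.004,.02),.05),("cutter",.645,-.19,(.030,.055),.06),("cup",.40,-.305,(.065,.09),.08)]:
        p=sel(W,x,y,z,r)
        if len(p)<4:print(k,len(p));continue
        c,rad=cv2.minEnclosingCircle((p[:,:2]*1000).astype(np.float32));print(k,len(p),np.round(c,1),round(rad,1),p.mean(0).round(4))
E
python3 m.py
python3 - <<'E'
import cv2,numpy as np
a=cv2.imread('pics/top0.png')[120:190,155:245];b=cv2.imread('pics/side0.png')[255:355,180:275]
a=cv2.resize(a,None,fx=4,fy=4);b=cv2.resize(b,None,fx=4,fy=4)
o=np.zeros((400,760,3),np.uint8);o[:a.shape[0],:a.shape[1]]=a;o[:,380:]=b;cv2.imwrite('pics/rack.png',o)
E
```

```text
== top
table z 0.0002273037880451511 0.002098295416979215
stout 767 [ 439.7 -125.1] [ 39.8 179.1] 68.6 zmax 0.042 pca 158.8 [ 0.4381 -0.1237]
slim 482 [429.4 116. ] [ 23.9 159. ] 67.8 zmax 0.027 pca 157.6 [0.4282 0.1154]
rackrails 623 [559.3 353.3] [172.3 103.5] 89.1 zmax 0.053 pca -88.4 [0.5592 0.3582]
rackall 2521 [558.5 333.8] [211.4 120.7] 89.1 zmax 0.052 pca -91.6 [0.5567 0.3512]
stamptray 586 [ 570.7 -379.9] [174.1  97.4] 81.8 zmax 0.022 pca -99.1 [ 0.5705 -0.3789]
steel 404 [621.9   9.6] [140.5 140.2] 1.2 zmax 0.025 pca 168.3 [0.6275 0.0097]
bigtop 109 [658. 174.] 14.5 [0.6557 0.1727 0.0856]
bigface 225 [645.7 163.2] 57.6 [0.6518 0.169  0.0107]
smalltop 69 [390.5 330.3] 11.8 [0.3901 0.3282 0.0716]
smallface 99 [386.8 324.6] 41.7 [0.3883 0.3245 0.0105]
cutter 109 [ 633.8 -184.4] 32.1 [ 0.6345 -0.1844  0.0377]
cup 233 [ 392.4 -301.3] 35.9 [ 0.3924 -0.3034  0.0736]
== side
table z 0.0013206449449935861 0.0023517115124069596
stout 604 [ 441.4 -121. ] [ 43.1 180.3] 69.4 zmax 0.043 pca 159.7 [ 0.4372 -0.1112]
slim 492 [431.1 121. ] [ 26.4 161.2] 68.2 zmax 0.028 pca 157.8 [0.4277 0.1257]
rackrails 884 [560.8 357.5] [173.6 105. ] 89.1 zmax 0.054 pca 88.8 [0.559  0.3658]
rackall 3503 [574.4 352.1] [219.4 240.4] 7.4 zmax 0.053 pca 88.2 [0.5581 0.3649]
stamptray 365 [ 571.6 -375.7] [180.5 102.5] 80.9 zmax 0.023 pca 81.2 [ 0.5715 -0.3698]
steel 469 [623.1  12.7] [142.2 146.1] 1.3 zmax 0.026 pca 92.8 [0.6265 0.013 ]
bigtop 121 [659.4 179.3] 15.0 [0.6567 0.1827 0.0851]
bigface 304 [648.2 164.2] 59.2 [0.6511 0.1819 0.0103]
smalltop 103 [391.1 334.3] 12.2 [0.3908 0.338  0.0713]
smallface 207 [390.5 330.5] 49.6 [0.3883 0.3385 0.0099]
cutter 130 [ 633.7 -180. ] 35.4 [ 0.6359 -0.1792  0.0367]
cup 176 [ 392.8 -295.7] 38.8 [ 0.3941 -0.2965  0.0726]
```

View pics/rack.png

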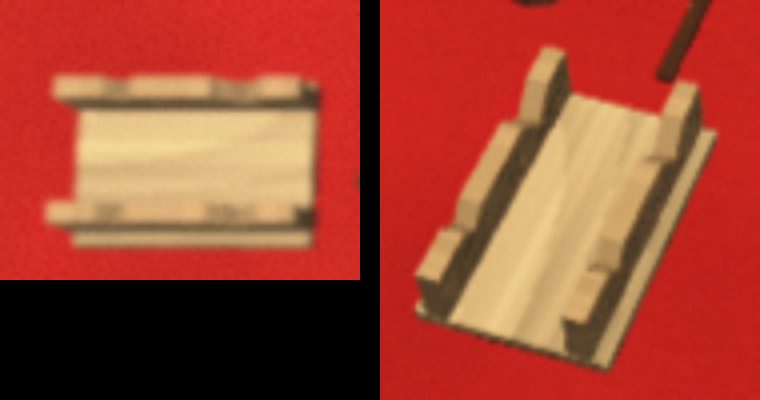

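The crop shows the wide notches on the right in the top view, which is world -y, so the rack yaw is about -1°. The two cameras differ by about 4 mm in y, so I use the average of the two.

```bash
cat > p.py <<'E'
import sys,numpy as np
from workcell import bot
from scipy.spatial.transform import Rotation as Ro
o=bot.get_obs();R=Ro.from_euler("xyz",o["tcp_rot"],degrees=True).as_matrix()
print("t",round(o["time"],2),"pos",o["ee_pos"].round(4),"a",np.degrees(np.arctan2(R[1,1],R[0,1])).round(2),"q",o["q"].round(1),"F",o["wrist_force"].round(1),"open",round(o["opening"],4),"tx.z",R[2,0].round(4))
for s in sys.argv[1:]:
    x,y,z,a=map(float,s.split(","))
    d=R.T@(np.array([x,y,z])-o["ee_pos"]);c=np.degrees(np.arctan2(R[1,1],R[0,1]))
    r=[(-(a+k-c)+180)%360-180 for k in(0,180)]
    print(s,"shift",d.round(4),"roll opts rad",np.radians(r).round(3), "len",np.linalg.norm(d).round(3))
E
python3 p.py .4405,-.123,.15,69
```

```text
t 1.0 pos [ 0.1635 -0.5252  0.2313] a -72.71 q [-72.7   5.   10.1  95.1  -0.   90. ] F [0.1 0.6 0.2] open 0.0857 tx.z -1.0
.4405,-.123,.15,69 shift [ 0.0813 -0.3017 -0.384 ] roll opts rad [-2.473  0.668] len 0.495
```

>>> {"op": "apply_moves", "data": {"commands": [[0.081,-0.302,-0.384,0,1],[0.081,-0.302,-0.384,0,1],[0.081,-0.302,-0.384,0,1],[0.081,-0.302,-0.384,0,1],[0.081,-0.302,-0.384,0,1],[0.081,-0.302,-0.384,0,1],[0.081,-0.302,-0.384,0,1],[0.081,-0.302,-0.384,0,1],[0.081,-0.302,-0.384,0,1],[0.081,-0.302,-0.384,0,1],[0.081,-0.302,-0.384,0,1],[0.081,-0.302,-0.384,0,1]], "newtons": 40}}

```text
time: 2.2
ee_pos: [0.4405, -0.1218, 0.1501]
tcp_rot: [-11.3, 90.0, -173.9]
wrist_force: [-0.1, 0.3, -0.2]
opening: 0.0853
```

```bash
python3 p.py .4405,-.123,.10,69  .4405,-.123,.004,69
```

```text
t 2.2 pos [ 0.4405 -0.1218  0.1501] a -72.55 q [-15.4  -8.6 -12.1  86.5  -0.  147.1] F [-0.1  0.3 -0.2] open 0.0853 tx.z -1.0
.4405,-.123,.10,69 shift [0.0501 0.0012 0.0003] roll opts rad [-2.471  0.671] len 0.05
.4405,-.123,.004,69 shift [0.1461 0.0012 0.0003] roll opts rad [-2.471  0.671] len 0.146
```

>>> {"op": "apply_moves", "data": {"commands": [[0.04,0.001,0,-0.15,1],[0.04,0.001,0,-0.3,1],[0.04,0.001,0,-0.45,1],[0.04,0.001,0,-0.6,1],[0.04,0.001,0,-0.75,1],[0.04,0.001,0,-0.9,1],[0.04,0.001,0,-1.05,1],[0.04,0.001,0,-1.2,1],[0.04,0.001,0,-1.35,1],[0.04,0.001,0,-1.5,1],[0.04,0.001,0,-1.65,1],[0.04,0.001,0,-1.8,1]]}}

```text
time: 3.4
ee_pos: [0.4402, -0.1242, 0.1106]
tcp_rot: [-54.7, 90.0, -114.1]
wrist_force: [0.5, -0.9, 0.0]
opening: 0.0852
```

```bash
python3 p.py .4405,-.123,.10,69  .4405,-.123,.004,69; python3 - <<'E'
from h import *
c=cams.camera("top");cv2.imwrite("pics/a.png",cv2.resize(c["frame"][110:290,290:490],None,fx=3,fy=3,interpolation=cv2.INTER_CUBIC))
W=cloud(c)
E
```

```text
t 3.4 pos [ 0.4402 -0.1242  0.1106] a 30.64 q [-15.7  -8.4 -16.3  82.1  -0.   43.6] F [ 0.5 -0.9  0. ] open 0.0852 tx.z -1.0
.4405,-.123,.10,69 shift [ 0.0106  0.0009 -0.0009] roll opts rad [-0.67   2.472] len 0.011
.4405,-.123,.004,69 shift [ 0.1066  0.0009 -0.001 ] roll opts rad [-0.67   2.472] len 0.107
```

>>> {"op": "apply_moves", "data": {"commands": [[0.01,0.001,-0.001,-0.15,1],[0.02,0.001,-0.001,-0.3,1],[0.03,0.001,-0.001,-0.45,1],[0.03,0.001,-0.001,-0.6,1],[0.03,0.001,-0.001,-0.67,1],[0.04,0.001,-0.001,-0.67,1],[0.055,0.001,-0.001,-0.67,1],[0.07,0.001,-0.001,-0.67,1],[0.085,0.001,-0.001,-0.67,1],[0.1,0.001,-0.001,-0.67,1],[0.105,0.001,-0.001,-0.67,1],[0.106,0.001,-0.001,-0.67,1]]}}

```text
time: 4.65
ee_pos: [0.4397, -0.1229, 0.0034]
tcp_rot: [-160.3, 89.9, 179.2]
wrist_force: [0.0, 0.0, 0.1]
opening: 0.0854
```

```bash
python3 p.py; python3 - <<'E'
from h import *
c=cams.camera("side");cv2.imwrite("pics/b.png",cv2.resize(c["frame"][120:230,260:400],None,fx=5,fy=5,interpolation=cv2.INTER_CUBIC))
E
```

```text
t 4.65 pos [ 0.4397 -0.1229  0.0034] a 69.44 q [-15.6  -5.7 -25.9  69.9  -0.    5. ] F [0.  0.  0.1] open 0.0854 tx.z -1.0
```

View pics/b.png

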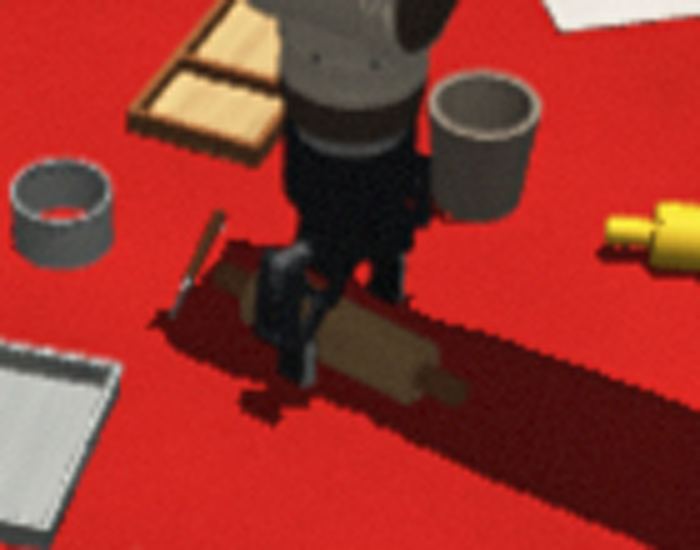

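The picture shows the fingers straddling the barrel: tips at (297,380) and (388,295), with their midpoint at the barrel's middle (342,335). I'm closing on it.

>>> {"op": "apply_moves", "data": {"commands": [[0,0,0,0,-0.3],[0,0,0,0,-0.3],[0,0,0,0,-0.3],[0,0,0,0,-0.3],[0,0,0,0,-0.3],[0,0,0,0,-0.3],[0,0,0,0,-0.3],[-0.03,0,0,0,-0.3],[-0.08,0,0,0,-0.3],[-0.12,0,0,0,-0.3],[-0.15,0,0,0,-0.3],[-0.15,0,0,0,-0.3]], "newtons": 40}}

```text
time: 5.9
ee_pos: [0.442, -0.1233, 0.1581]
tcp_rot: [0.5, 89.7, -20.1]
wrist_force: [0.9, -0.7, -1.8]
opening: 0.0387
```

```bash
python3 p.py .5593,.3135,.15,89 
```

```text
t 5.9 pos [ 0.442  -0.1233  0.1581] a 69.47 q [-15.6  -8.7 -11.3  87.   -0.    5. ] F [ 0.9 -0.7 -1.8] open 0.0387 tx.z -1.0
.5593,.3135,.15,89 shift [ 0.0079  0.4502 -0.0434] roll opts rad [-0.341  2.801] len 0.452
```

>>> {"op": "apply_moves", "data": {"commands": [[0.008,0.03,-0.003,-0.03,-0.3],[0.008,0.08,-0.008,-0.06,-0.3],[0.008,0.13,-0.013,-0.1,-0.3],[0.008,0.18,-0.018,-0.14,-0.3],[0.008,0.23,-0.022,-0.17,-0.3],[0.008,0.28,-0.027,-0.21,-0.3],[0.008,0.33,-0.032,-0.25,-0.3],[0.008,0.38,-0.037,-0.29,-0.3],[0.008,0.42,-0.041,-0.32,-0.3],[0.008,0.44,-0.043,-0.341,-0.3],[0.008,0.45,-0.043,-0.341,-0.3],[0.008,0.45,-0.043,-0.341,-0.3]]}}

```text
time: 7.1
ee_pos: [0.5593, 0.3136, 0.1483]
tcp_rot: [-41.5, 89.8, -42.5]
wrist_force: [-0.3, 0.2, -2.7]
opening: 0.0388
```

```bash
python3 p.py .5593,.3135,.05,89; python3 - <<'E'
from h import *
for n in("top","side"):
    c=cams.camera(n);W=cloud(c);f=c["frame"].astype(int)
    m=(abs(W[...,0]-.56)<.12)&(abs(W[...,1]-.3135)<.06)&(W[...,2]>.12)&(W[...,2]<.21)&(f[...,2]-f[...,0]>30)
    p=W[m];print(n,len(p))
    if len(p)>20:
        R=cv2.minAreaRect((p[:,:2]*1000).astype(np.float32));print(R)
        u=np.linalg.svd(p-p.mean(0),full_matrices=False)[2][0];print(p.mean(0).round(3),u.round(3),p.min(0).round(3),p.max(0).round(3))
    cv2.imwrite(f"pics/c{n}.png",c["frame"])
E
```

```text
t 7.1 pos [0.5593 0.3136 0.1483] a 89.03 q [29.4 16.7 14.4 87.6 -0.2 30.4] F [-0.3  0.2 -2.7] open 0.0388 tx.z -1.0
.5593,.3135,.05,89 shift [ 0.0983  0.0002 -0.0004] roll opts rad [ 1.000e-03 -3.141e+00] len 0.098
top 587
((562.7000732421875, 308.5104064941406), (62.33366775512695, 166.0858917236328), 74.00814819335938)
[0.554 0.306 0.175] [-1.     0.023  0.014] [0.475 0.28  0.153] [0.649 0.344 0.195]
side 779
((557.9537353515625, 318.57073974609375), (169.7021484375, 83.88302612304688), 20.181283950805664)
[0.544 0.321 0.176] [-1.     0.017 -0.01 ] [0.47  0.269 0.148] [0.65  0.367 0.209]
```

View pics/cside.png

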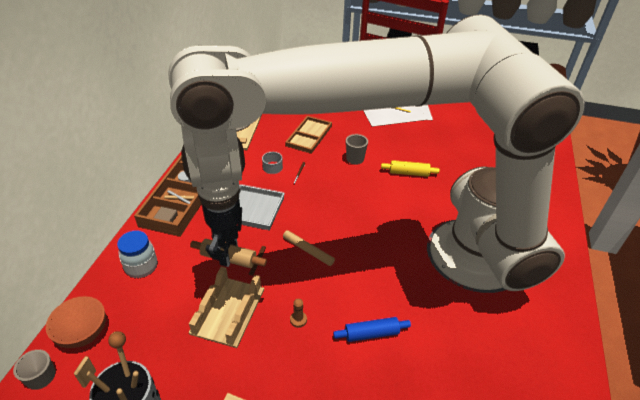

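The side picture shows the pin level in the hand at about (228,253), above the rack. Its measured x extent is 0.472 to 0.650, so it is centred. I'm lowering it.

>>> {"op": "apply_moves", "data": {"commands": [[0.02,0,0,0,-0.3],[0.05,0,0,0,-0.3],[0.075,0,0,0,-0.3],[0.09,0,0,0,-0.3],[0.096,0,0,0,-0.3],[0.098,0,0,0,-0.3],[0.1,0,0,0,-0.3],[0.1,0,0,0,-0.3]]}}

```text
time: 8.0
ee_pos: [0.5603, 0.312, 0.0504]
tcp_rot: [-18.7, 89.7, -19.8]
wrist_force: [-0.2, -0.3, -2.0]
opening: 0.0389
```

>>> {"op": "apply_moves", "data": {"commands": [[0.001,0,0,0,-0.3],[0.002,0,0,0,-0.3],[0.003,0,0,0,-0.3],[0.003,0,0,0,-0.3]]}}

```text
time: 8.4
ee_pos: [0.5602, 0.312, 0.0472]
tcp_rot: [-20.0, 89.7, -21.1]
wrist_force: [0.3, -0.2, -2.1]
opening: 0.0385
```

>>> {"op": "apply_moves", "data": {"commands": [[0.001,0.001,0,0,-0.3],[0.002,0.001,0,0,-0.3],[0.003,0.001,0,0,-0.3],[0.003,0.001,0,0,-0.3]]}}

```text
time: 8.8
ee_pos: [0.5605, 0.3137, 0.0453]
tcp_rot: [-4.9, 89.6, -5.9]
wrist_force: [-1.8, 2.9, 4.5]
opening: 0.0386
```

>>> {"op": "apply_moves", "data": {"commands": [[0.0005,0.001,0,0,-0.3],[0.001,0.001,0,0,-0.3],[0.001,0.001,0,0,-0.3]]}}

```text
time: 9.1
ee_pos: [0.5606, 0.3139, 0.045]
tcp_rot: [-14.6, 89.6, -15.6]
wrist_force: [-1.7, -5.1, 6.5]
opening: 0.0389
```

>>> {"op": "apply_moves", "data": {"commands": [[0,0,0,0,-0.1],[0,0,0,0,-0.06],[0,0,0,0,0],[0,0,0,0,0.1],[0,0,0,0,0.3],[0,0,0,0,0.5],[0,0,0,0,0.5],[-0.02,0,0,0,0.5],[-0.06,0,0,0,0.5],[-0.1,0,0,0,0.5],[-0.12,0,0,0,0.5],[-0.12,0,0,0,0.5]], "newtons": 20}}

```text
time: 10.3
ee_pos: [0.561, 0.3149, 0.1691]
tcp_rot: [5.9, 89.3, 4.9]
wrist_force: [0.8, 0.6, -0.2]
opening: 0.064
```

```bash
python3 p.py .430,.1185,.10,68 .430,.1185,.003,68; python3 - <<'E'
from h import *
c=cams.camera("side");cv2.imwrite("pics/d.png",cv2.resize(c["frame"][210:350,180:360],None,fx=4,fy=4,interpolation=cv2.INTER_CUBIC))
E
```

```text
t 10.3 pos [0.561  0.3149 0.1691] a 88.98 q [29.4 16.6 16.5 89.3 -0.3 30.5] F [ 0.8  0.6 -0.2] open 0.064 tx.z -0.9999
.430,.1185,.10,68 shift [ 0.0673 -0.1988 -0.1283] roll opts rad [ 0.366 -2.776] len 0.246
.430,.1185,.003,68 shift [ 0.1643 -0.1989 -0.1295] roll opts rad [ 0.366 -2.776] len 0.289
```

View pics/d.png

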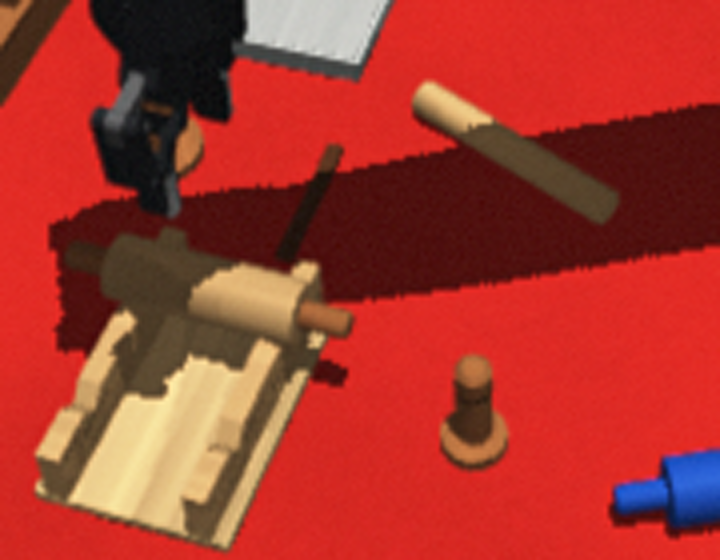

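The stout pin lies in the wide notches, at about (210,285) in the crop. The slim pin is next.

>>> {"op": "apply_moves", "data": {"commands": [[0.01,-0.03,-0.02,0.06,0.5],[0.02,-0.07,-0.045,0.13,0.5],[0.03,-0.11,-0.07,0.2,0.5],[0.045,-0.15,-0.097,0.28,0.5],[0.06,-0.185,-0.12,0.35,0.5],[0.067,-0.199,-0.128,0.366,0.5],[0.067,-0.199,-0.128,0.366,0.5],[0.067,-0.199,-0.128,0.366,0.5]]}}

```text
time: 11.15
ee_pos: [0.4296, 0.1179, 0.0979]
tcp_rot: [19.7, 89.5, -2.3]
wrist_force: [0.7, -0.3, 0.1]
opening: 0.0642
```

```bash
python3 p.py .430,.1185,.004,68
```

```text
t 11.15 pos [0.4296 0.1179 0.0979] a 68.0 q [ 15.5 -10.5 -19.5  80.5  -0.2  37.5] F [ 0.7 -0.3  0.1] open 0.0642 tx.z -1.0
.430,.1185,.004,68 shift [ 0.0939  0.0004 -0.0006] roll opts rad [ 0.    -3.142] len 0.094
```

>>> {"op": "apply_moves", "data": {"commands": [[0.02,0,0,0,0.5],[0.045,0,0,0,0.5],[0.07,0,0,0,0.5],[0.085,0,0,0,0.5],[0.092,0,0,0,0.5],[0.094,0,0,0,0.5],[0.094,0,0,0,0.3],[0.094,0,0,0,0],[0.094,0,0,0,-0.3],[0.094,0,0,0,-0.6],[0.094,0,0,0,-0.6],[0.094,0,0,0,-0.6]], "newtons": 30}}

```text
time: 12.35
ee_pos: [0.4309, 0.118, 0.0047]
tcp_rot: [22.6, 89.4, 0.6]
wrist_force: [-1.0, 0.1, 7.0]
opening: 0.0227
```

>>> {"op": "apply_moves", "data": {"commands": [[0,0,0,0,-0.6],[0,0,0,0,-0.6],[-0.03,0,0,0,-0.6],[-0.07,0,0,0,-0.6],[-0.11,0,0,0,-0.6],[-0.14,0,0,0,-0.6],[-0.15,0,0,0,-0.6]]}}

```text
time: 13.05
ee_pos: [0.4304, 0.1183, 0.1578]
tcp_rot: [26.7, 89.2, 4.7]
wrist_force: [1.0, -0.4, -0.6]
opening: 0.0227
```

```bash
python3 p.py .5607,.3975,.15,89
```

```text
t 13.05 pos [0.4304 0.1183 0.1578] a 68.0 q [ 15.5 -10.9 -13.3  86.8  -0.2  37.5] F [ 1.  -0.4 -0.6] open 0.0227 tx.z -0.9999
.5607,.3975,.15,89 shift [0.01   0.3076 0.0161] roll opts rad [-0.367  2.775] len 0.308
```

>>> {"op": "apply_moves", "data": {"commands": [[0,0.03,0.002,-0.04,-0.6],[0,0.08,0.004,-0.1,-0.6],[0.003,0.13,0.007,-0.16,-0.6],[0.005,0.18,0.01,-0.22,-0.6],[0.008,0.23,0.012,-0.28,-0.6],[0.01,0.27,0.014,-0.33,-0.6],[0.01,0.3,0.016,-0.367,-0.6],[0.01,0.308,0.016,-0.367,-0.6],[0.01,0.308,0.016,-0.367,-0.6]]}}

```text
time: 13.95
ee_pos: [0.5605, 0.3984, 0.1479]
tcp_rot: [-1.2, 89.3, -2.1]
wrist_force: [-0.3, -0.2, -0.1]
opening: 0.0228
```

```bash
python3 p.py .5607,.3975,.055,89; python3 - <<'E'
from h import *
for n in("top","side"):
    c=cams.camera(n);W=cloud(c);f=c["frame"].astype(int)
    m=(abs(W[...,0]-.56)<.12)&(abs(W[...,1]-.3975)<.06)&(W[...,2]>.13)&(W[...,2]<.21)&(f[...,2]-f[...,0]>30)
    p=W[m];print(n,len(p))
    if len(p)>20:
        u=np.linalg.svd(p-p.mean(0),full_matrices=False)[2][0];print(p.mean(0).round(3),u.round(3),p.min(0).round(3),p.max(0).round(3))
    m=(abs(W[...,0]-.56)<.12)&(abs(W[...,1]-.313)<.03)&(W[...,2]>.065)&(W[...,2]<.1);p=W[m];print("stout",len(p),p.mean(0).round(3),p.min(0).round(3),p.max(0).round(3))
E
```

```text
t 13.95 pos [0.5605 0.3984 0.1479] a 89.05 q [35.6 23.  22.4 88.8 -0.4 36.5] F [-0.3 -0.2 -0.1] open 0.0228 tx.z -0.9999
.5607,.3975,.055,89 shift [ 0.0929 -0.0009 -0.0009] roll opts rad [ 1.000e-03 -3.141e+00] len 0.093
top 519
[0.55  0.394 0.163] [-1.     0.023 -0.007] [0.479 0.378 0.148] [0.639 0.421 0.195]
stout 706 [0.558 0.309 0.075] [0.471 0.291 0.065] [0.649 0.331 0.084]
side 561
[0.543 0.402 0.165] [-1.     0.021 -0.011] [0.479 0.352 0.148] [0.64  0.446 0.208]
stout 470 [0.533 0.318 0.077] [0.471 0.297 0.065] [0.594 0.336 0.085]
```

>>> {"op": "apply_moves", "data": {"commands": [[0.02,0,0,0,-0.6],[0.05,0,0,0,-0.6],[0.075,0,0,0,-0.6],[0.087,0,0,0,-0.6],[0.091,0,0,0,-0.6],[0.093,0,0,0,-0.6],[0.094,0,0,0,-0.6],[0.095,0,0,0,-0.6],[0.095,0,0,0,-0.6]]}}

```text
time: 14.95
ee_pos: [0.5619, 0.3972, 0.0551]
tcp_rot: [4.4, 89.2, 3.4]
wrist_force: [-0.0, -0.0, -1.2]
opening: 0.0224
```

>>> {"op": "apply_moves", "data": {"commands": [[0.001,0,0,0,-0.6],[0.002,0,0,0,-0.6],[0.002,0,0,0,-0.6]]}}

```text
time: 15.25
ee_pos: [0.5619, 0.3972, 0.053]
tcp_rot: [3.8, 89.2, 2.8]
wrist_force: [-0.0, -0.4, -0.6]
opening: 0.0225
```

>>> {"op": "apply_moves", "data": {"commands": [[0.001,0,0,0,-0.6],[0.002,0,0,0,-0.6],[0.003,0,0,0,-0.6],[0.003,0,0,0,-0.6]]}}

```text
time: 15.65
ee_pos: [0.5619, 0.3972, 0.0498]
tcp_rot: [3.6, 89.2, 2.6]
wrist_force: [-0.4, 0.2, -0.5]
opening: 0.0229
```

>>> {"op": "apply_moves", "data": {"commands": [[0.0005,0,0,0,-0.6],[0.001,0,0,0,-0.6],[0.001,0,0,0,-0.6]]}}

```text
time: 15.95
ee_pos: [0.562, 0.3975, 0.0492]
tcp_rot: [6.3, 89.2, 5.3]
wrist_force: [-0.7, 2.0, 2.1]
opening: 0.0228
```

>>> {"op": "apply_moves", "data": {"commands": [[0.0005,0.0005,0,0,-0.6],[0.001,0.0005,0,0,-0.6],[0.001,0.0005,0,0,-0.6]]}}

```text
time: 16.25
ee_pos: [0.5621, 0.3979, 0.0487]
tcp_rot: [6.3, 89.1, 5.3]
wrist_force: [-1.4, -0.7, 5.7]
opening: 0.0229
```

>>> {"op": "apply_moves", "data": {"commands": [[0,0,0,0,-0.47],[0,0,0,0,-0.42],[0,0,0,0,-0.36],[0,0,0,0,-0.28],[0,0,0,0,-0.15],[0,0,0,0,0],[0,0,0,0,0],[-0.02,0,0,0,0],[-0.05,0,0,0,0],[-0.09,0,0,0,0],[-0.12,0,0,0,0],[-0.12,0,0,0,0.5]], "newtons": 20}}

```text
time: 17.45
ee_pos: [0.5617, 0.3988, 0.1744]
tcp_rot: [16.5, 88.7, 15.5]
wrist_force: [-0.8, 0.6, 1.0]
opening: 0.056
```

```bash
python3 p.py .6585,.1765,.16,30; python3 - <<'E'
from h import *
c=cams.camera("side");cv2.imwrite("pics/e.png",cv2.resize(c["frame"][180:350,160:340],None,fx=3.5,fy=3.5,interpolation=cv2.INTER_CUBIC))
E
```

```text
t 17.45 pos [0.5617 0.3988 0.1744] a 88.99 q [35.6 22.8 25.1 91.1 -0.4 36.6] F [-0.8  0.6  1. ] open 0.056 tx.z -0.9998
.6585,.1765,.16,30 shift [ 0.0152 -0.2206  0.1004] roll opts rad [ 1.03  -2.112] len 0.243
```

View pics/e.png

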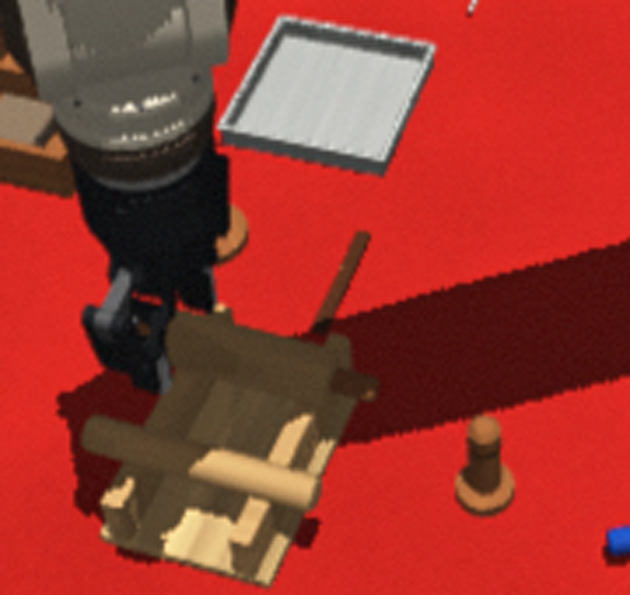

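The slim pin lies in the narrow notches, at about (200,460) in the crop, and the stout pin is still in place at (260,350). Now the big stamp.

>>> {"op": "apply_moves", "data": {"commands": [[0,-0.04,0.02,0.14,0.5],[0,-0.08,0.04,0.28,0.5],[0,-0.12,0.055,0.42,0.5],[0,-0.16,0.073,0.56,0.5],[0,-0.2,0.09,0.7,0.5],[0.01,-0.221,0.1,0.84,0.5],[0.015,-0.221,0.1,0.98,0.5],[0.015,-0.221,0.1,1.03,0.5],[0.015,-0.221,0.1,1.03,0.5],[0.015,-0.221,0.1,1.03,0.5]]}}

```text
time: 18.5
ee_pos: [0.6573, 0.1758, 0.1564]
tcp_rot: [72.1, 89.0, 12.2]
wrist_force: [-1.0, -0.3, 0.0]
opening: 0.0641
```

```bash
python3 p.py .6587,.1767,.031,30; python3 - <<'E'
from h import *
c=cams.camera("side");cv2.imwrite("pics/f.png",cv2.resize(c["frame"][150:280,160:300],None,fx=4,fy=4,interpolation=cv2.INTER_CUBIC))
E
```

```text
t 18.5 pos [0.6573 0.1758 0.1564] a 30.09 q [15.  21.5 21.3 88.8 -0.  74.9] F [-1.  -0.3  0. ] open 0.0641 tx.z -0.9998
.6587,.1767,.031,30 shift [ 0.1255 -0.0004 -0.0007] roll opts rad [ 2.00e-03 -3.14e+00] len 0.125
```

View pics/f.png

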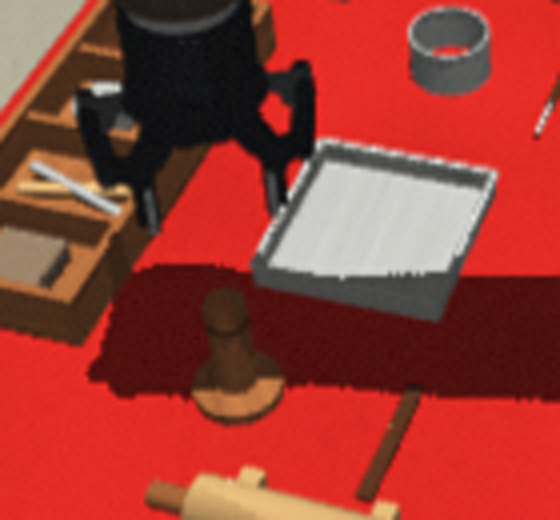

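The picture shows the open fingers above the big stamp (stamp top at (227,310)). The tool box lies beyond the finger's reach. I'm descending, gripping and lifting.

>>> {"op": "apply_moves", "data": {"commands": [[0.03,0,0,0,0.5],[0.065,0,-0.001,0,0.5],[0.095,0,-0.001,0,0.5],[0.115,0,-0.001,0,0.5],[0.124,0,-0.001,0,0.5],[0.125,0,-0.001,0,0.5],[0.125,0,-0.001,0,0.2],[0.125,0,-0.001,0,-0.1],[0.125,0,-0.001,0,-0.3],[0.125,0,-0.001,0,-0.6],[0.125,0,-0.001,0,-0.6],[0.125,0,-0.001,0,-0.6]], "newtons": 30}}

```text
time: 19.75
ee_pos: [0.6598, 0.1775, 0.0332]
tcp_rot: [72.5, 88.8, 12.6]
wrist_force: [0.3, 0.3, 5.5]
opening: 0.027
```

>>> {"op": "apply_moves", "data": {"commands": [[0,0,0,0,-0.6],[0,0,0,0,-0.6],[-0.03,0,0,0,-0.6],[-0.07,0,0,0,-0.6],[-0.1,0,0,0,-0.6],[-0.12,0,0,0,-0.6],[-0.12,0,0,0,-0.6],[-0.12,0,0,0,-0.6]]}}

```text
time: 20.55
ee_pos: [0.6573, 0.1769, 0.1522]
tcp_rot: [72.4, 88.9, 12.5]
wrist_force: [-0.6, 0.6, -1.4]
opening: 0.0272
```

```bash
python3 p.py .566,-.4125,.15,-8.5
```

```text
t 20.55 pos [0.6573 0.1769 0.1522] a 30.09 q [15.1 21.4 20.7 88.2 -0.1 75. ] F [-0.6  0.6 -1.4] open 0.0272 tx.z -0.9998
.566,-.4125,.15,-8.5 shift [-0.0021 -0.3745  0.4642] roll opts rad [ 0.674 -2.468] len 0.596
```

>>> {"op": "apply_moves", "data": {"commands": [[0,-0.02,0.025,0.04,-0.6],[0,-0.05,0.062,0.09,-0.6],[0,-0.08,0.099,0.15,-0.6],[0,-0.11,0.136,0.2,-0.6],[0,-0.14,0.173,0.25,-0.6],[0,-0.17,0.21,0.31,-0.6],[0,-0.2,0.247,0.36,-0.6],[0,-0.23,0.285,0.42,-0.6],[0,-0.26,0.322,0.47,-0.6],[0,-0.29,0.36,0.53,-0.6],[0,-0.31,0.384,0.56,-0.6],[0,-0.32,0.396,0.57,-0.6]]}}

```text
time: 21.75
ee_pos: [0.5773, -0.3286, 0.1456]
tcp_rot: [112.6, 89.0, 19.8]
wrist_force: [0.2, 0.3, -1.0]
opening: 0.0271
```

```bash
python3 p.py .566,-.4125,.15,-8.5
```

```text
t 21.75 pos [ 0.5773 -0.3286  0.1456] a -2.78 q [-30.   19.4  17.5  87.5   0.7  62.8] F [ 0.2  0.3 -1. ] open 0.0271 tx.z -0.9999
.566,-.4125,.15,-8.5 shift [-0.0051 -0.0071  0.0844] roll opts rad [ 0.1   -3.042] len 0.085
```

>>> {"op": "apply_moves", "data": {"commands": [[-0.003,-0.003,0.03,0.04,-0.6],[-0.005,-0.005,0.06,0.08,-0.6],[-0.005,-0.007,0.08,0.1,-0.6],[-0.005,-0.007,0.084,0.1,-0.6],[-0.005,-0.007,0.084,0.1,-0.6],[-0.005,-0.007,0.084,0.1,-0.6]]}}

```text
time: 22.35
ee_pos: [0.5664, -0.411, 0.1491]
tcp_rot: [122.7, 89.1, 24.2]
wrist_force: [-0.4, -0.4, -1.8]
opening: 0.027
```

```bash
python3 p.py .566,-.4125,.050,-8.5; python3 - <<'E'
from h import *
c=cams.camera("top");a=cv2.resize(c["frame"][110:190,410:510],None,fx=4,fy=4,interpolation=cv2.INTER_CUBIC)
W=cloud(c);m=(abs(W[...,0]-.566)<.06)&(abs(W[...,1]+.4125)<.06)&(W[...,2]>.105)&(W[...,2]<.14);f=c["frame"].astype(int)
m&=f[...,2]-f[...,0]>15
p=W[m];print(len(p),p.mean(0),p.min(0),p.max(0))
c=cams.camera("side");b=cv2.resize(c["frame"][80:180,260:360],None,fx=4,fy=4,interpolation=cv2.INTER_CUBIC)
W=cloud(c);m=(abs(W[...,0]-.566)<.06)&(abs(W[...,1]+.4125)<.06)&(W[...,2]>.105)&(W[...,2]<.14);f=c["frame"].astype(int)
m&=f[...,2]-f[...,0]>15
p=W[m];print(len(p),p.mean(0),p.min(0),p.max(0))
a=cv2.copyMakeBorder(a,0,80,0,0,0);cv2.imwrite("pics/g.png",np.hstack([a,b]))
E
```

```text
t 22.35 pos [ 0.5664 -0.411   0.1491] a -8.44 q [-36.3  25.   25.2  89.7   0.8  62.1] F [-0.4 -0.4 -1.8] open 0.027 tx.z -0.9999
.566,-.4125,.050,-8.5 shift [ 0.0991 -0.0015  0.0024] roll opts rad [ 1.00e-03 -3.14e+00] len 0.099
269 [ 0.55939142 -0.4004841   0.12737801] [ 0.53403607 -0.42995793  0.1154478 ] [ 0.592201  -0.3832498  0.1399952]
158 [ 0.56231975 -0.39848424  0.12781624] [ 0.53517956 -0.43686589  0.11376742] [ 0.59370673 -0.37763368  0.13998311]
```

View pics/g.png

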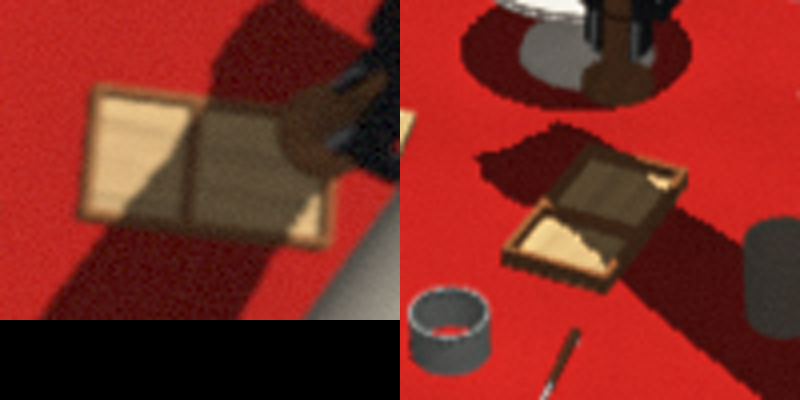

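The stamp hangs over the large bay. Its face centre measures about (0.564,-0.411), against a bay centre of (0.566,-0.4125). I'm lowering it.

>>> {"op": "apply_moves", "data": {"commands": [[0.02,-0.001,0.001,0,-0.6],[0.05,-0.001,0.001,0,-0.6],[0.08,-0.001,0.002,0,-0.6],[0.095,-0.001,0.002,0,-0.6],[0.102,-0.001,0.002,0,-0.6],[0.105,-0.001,0.002,0,-0.6],[0.106,-0.001,0.002,0,-0.6],[0.107,-0.001,0.002,0,-0.6],[0.107,-0.001,0.002,0,-0.6]]}}

```text
time: 23.35
ee_pos: [0.5673, -0.4124, 0.0438]
tcp_rot: [115.9, 89.0, 17.5]
wrist_force: [0.0, 0.3, -0.4]
opening: 0.0276
```

>>> {"op": "apply_moves", "data": {"commands": [[0.001,0,0,0,-0.6],[0.002,0,0,0,-0.6],[0.003,0,0,0,-0.6],[0.003,0,0,0,-0.6]]}}

```text
time: 23.75
ee_pos: [0.5672, -0.4124, 0.0405]
tcp_rot: [116.8, 89.0, 18.4]
wrist_force: [0.1, -0.8, -1.8]
opening: 0.0271
```

>>> {"op": "apply_moves", "data": {"commands": [[0.001,0,0,0,-0.6],[0.002,0,0,0,-0.6],[0.003,0,0,0,-0.6],[0.003,0,0,0,-0.6]]}}

```text
time: 24.15
ee_pos: [0.5674, -0.4123, 0.0383]
tcp_rot: [115.0, 89.0, 16.6]
wrist_force: [-1.6, 2.1, 4.4]
opening: 0.0273
```

>>> {"op": "apply_moves", "data": {"commands": [[0.0005,0,0,0,-0.4],[0.0005,0,0,0,-0.35],[0.0005,0,0,0,-0.3],[0.0005,0,0,0,-0.2],[0,0,0,0,0],[0,0,0,0,0.2],[0,0,0,0,0.2],[-0.03,0,0,0,0.2],[-0.07,0,0,0,0.2],[-0.11,0,0,0,0.2],[-0.12,0,0,0,0.2],[-0.12,0,0,0,0.2]], "newtons": 20}}

```text
time: 25.35
ee_pos: [0.5661, -0.4135, 0.1606]
tcp_rot: [106.3, 88.8, 7.9]
wrist_force: [-0.3, 0.1, -0.5]
opening: 0.0514
```

```bash
python3 p.py .391,.332,.15,60; python3 - <<'E'
from h import *
c=cams.camera("side");b=cv2.resize(c["frame"][80:180,260:360],None,fx=4,fy=4,interpolation=cv2.INTER_CUBIC)
cv2.imwrite("pics/h.png",b)
E
```

```text
t 25.35 pos [ 0.5661 -0.4135  0.1606] a -8.42 q [-36.5  24.9  26.3  90.6   0.8  61.9] F [-0.3  0.1 -0.5] open 0.0514 tx.z -0.9998
.391,.332,.15,60 shift [ 0.0092 -0.2826 -0.7118] roll opts rad [-1.194  1.947] len 0.766
```

View pics/h.png

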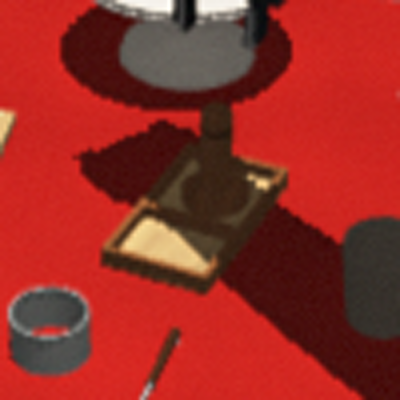

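The big stamp stands upright in the large bay at (215,160). Now the small stamp.

>>> {"op": "apply_moves", "data": {"commands": [[0,-0.018,-0.045,-0.08,0.3],[0,-0.036,-0.09,-0.15,0.3],[0,-0.054,-0.135,-0.23,0.3],[0,-0.072,-0.18,-0.3,0.3],[0,-0.09,-0.226,-0.38,0.3],[0,-0.108,-0.272,-0.46,0.3],[0,-0.126,-0.318,-0.54,0.3],[0,-0.145,-0.364,-0.62,0.3],[0,-0.163,-0.41,-0.69,0.3],[0,-0.18,-0.455,-0.77,0.3],[0,-0.195,-0.49,-0.83,0.3],[0,-0.2,-0.505,-0.85,0.3]]}}

```text
time: 26.6
ee_pos: [0.4398, 0.1182, 0.1564]
tcp_rot: [65.9, 89.1, 16.5]
wrist_force: [0.7, -1.3, -0.4]
opening: 0.0557
```

```bash
python3 p.py .391,.332,.14,60
```

```text
t 26.6 pos [0.4398 0.1182 0.1564] a 40.57 q [ 15.   -9.7 -12.5  86.4   0.   64.5] F [ 0.7 -1.3 -0.4] open 0.0557 tx.z -0.9999
.391,.332,.14,60 shift [ 0.0166  0.1018 -0.1943] roll opts rad [-0.339  2.803] len 0.22
```

>>> {"op": "apply_moves", "data": {"commands": [[0,0.015,-0.03,-0.06,0.3],[0.005,0.035,-0.068,-0.12,0.3],[0.01,0.055,-0.107,-0.2,0.3],[0.015,0.075,-0.145,-0.27,0.3],[0.017,0.092,-0.177,-0.33,0.3],[0.017,0.1,-0.19,-0.339,0.3],[0.017,0.102,-0.194,-0.339,0.3],[0.017,0.102,-0.194,-0.339,0.3],[0.017,0.102,-0.194,-0.339,0.3]]}}

```text
time: 27.5
ee_pos: [0.3915, 0.3308, 0.1392]
tcp_rot: [44.3, 89.2, 14.2]
wrist_force: [-0.6, -0.2, 0.0]
opening: 0.0553
```

```bash
python3 p.py .391,.332,.024,60; python3 - <<'E'
from h import *
c=cams.camera("side");b=cv2.resize(c["frame"][220:350,240:380],None,fx=4,fy=4,interpolation=cv2.INTER_CUBIC)
cv2.imwrite("pics/i.png",b)
E
```

```text
t 27.5 pos [0.3915 0.3308 0.1392] a 59.91 q [40.4 -1.8 -7.  84.  -0.4 70.5] F [-0.6 -0.2  0. ] open 0.0553 tx.z -0.9999
.391,.332,.024,60 shift [ 0.1152 -0.0004 -0.0023] roll opts rad [-2.00e-03  3.14e+00] len 0.115
```

View pics/i.png

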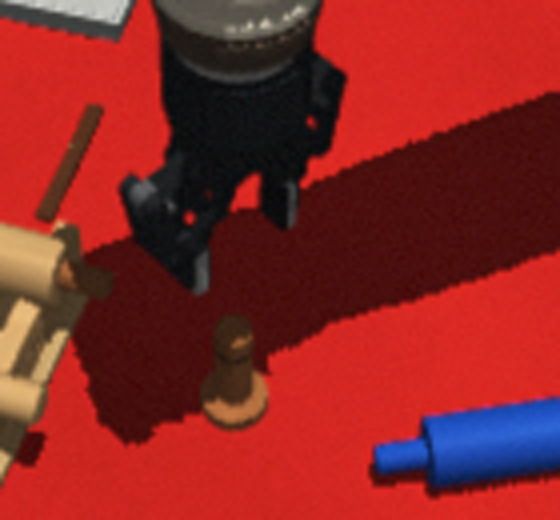

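The picture shows the open jaws straddling the line down to the small stamp (stamp top at (235,335)), with the rack clear to the left. I'm descending and gripping.

>>> {"op": "apply_moves", "data": {"commands": [[0.03,0,-0.001,0,0.3],[0.06,0,-0.001,0,0.3],[0.09,0,-0.002,0,0.3],[0.107,0,-0.002,0,0.3],[0.114,0,-0.002,0,0.3],[0.115,0,-0.002,0,0.3],[0.115,0,-0.002,0,0],[0.115,0,-0.002,0,-0.25],[0.115,0,-0.002,0,-0.45],[0.115,0,-0.002,0,-0.7],[0.115,0,-0.002,0,-0.7],[0.115,0,-0.002,0,-0.7]], "newtons": 30}}

```text
time: 28.75
ee_pos: [0.3921, 0.3326, 0.0255]
tcp_rot: [47.2, 89.0, 17.1]
wrist_force: [-0.4, -1.4, 6.1]
opening: 0.0211
```

>>> {"op": "apply_moves", "data": {"commands": [[0,0,0,0,-0.7],[0,0,0,0,-0.7],[-0.03,0,0,0,-0.7],[-0.07,0,0,0,-0.7],[-0.11,0,0,0,-0.7],[-0.13,0,0,0,-0.7],[-0.13,0,0,0,-0.7]]}}

```text
time: 29.45
ee_pos: [0.391, 0.3329, 0.1586]
tcp_rot: [52.5, 88.8, 22.4]
wrist_force: [-0.7, 0.5, -1.0]
opening: 0.0213
```

```bash
python3 p.py .578,-.3305,.16,-8.5
```

```text
t 29.45 pos [0.391  0.3329 0.1586] a 59.9 q [40.6 -2.1 -5.2 85.7 -0.4 70.7] F [-0.7  0.5 -1. ] open 0.0213 tx.z -0.9998
.578,-.3305,.16,-8.5 shift [-0.0031 -0.48    0.4946] roll opts rad [ 1.194 -1.948] len 0.689
```

>>> {"op": "apply_moves", "data": {"commands": [[0,-0.02,0.02,0.05,-0.7],[0,-0.05,0.051,0.12,-0.7],[0,-0.083,0.085,0.2,-0.7],[0,-0.116,0.119,0.28,-0.7],[0,-0.149,0.153,0.36,-0.7],[0,-0.182,0.187,0.44,-0.7],[0,-0.215,0.221,0.52,-0.7],[0,-0.248,0.255,0.6,-0.7],[0,-0.281,0.289,0.68,-0.7],[0,-0.314,0.323,0.76,-0.7],[0,-0.34,0.35,0.83,-0.7],[0,-0.35,0.36,0.85,-0.7]]}}

```text
time: 30.65
ee_pos: [0.5267, -0.1534, 0.1552]
tcp_rot: [104.8, 88.9, 25.7]
wrist_force: [-0.2, 1.0, -1.1]
opening: 0.0216
```

```bash
python3 p.py .578,-.3305,.15,-8.5
```

```text
t 30.65 pos [ 0.5267 -0.1534  0.1552] a 10.9 q [-16.6   3.1  -0.4  85.8   0.7  62.5] F [-0.2  1.  -1.1] open 0.0216 tx.z -0.9998
.578,-.3305,.15,-8.5 shift [0.0046 0.0168 0.1837] roll opts rad [ 0.339 -2.803] len 0.185
```

>>> {"op": "apply_moves", "data": {"commands": [[0,0.004,0.04,0.07,-0.7],[0,0.008,0.085,0.15,-0.7],[0.003,0.012,0.13,0.24,-0.7],[0.005,0.015,0.165,0.31,-0.7],[0.005,0.017,0.18,0.339,-0.7],[0.005,0.017,0.184,0.339,-0.7],[0.005,0.017,0.184,0.339,-0.7],[0.005,0.017,0.184,0.339,-0.7]]}}

```text
time: 31.45
ee_pos: [0.5782, -0.3294, 0.1495]
tcp_rot: [126.4, 88.9, 27.9]
wrist_force: [-0.7, 0.2, -0.6]
opening: 0.0212
```

```bash
python3 p.py .578,-.3305,.037,-8.5; python3 - <<'E'
from h import *
for n in("top","side"):
    c=cams.camera(n);W=cloud(c);f=c["frame"].astype(int)
    m=(abs(W[...,0]-.578)<.05)&(abs(W[...,1]+.3305)<.05)&(W[...,2]>.11)&(W[...,2]<.142)&(f[...,2]-f[...,0]>15)
    p=W[m];print(n,len(p),p.min(0).round(3),p.max(0).round(3))
    m=(abs(W[...,0]-.566)<.05)&(abs(W[...,1]+.4125)<.035)&(W[...,2]>.085)&(W[...,2]<.1);p=W[m];print("big",len(p),p.mean(0).round(3) if len(p) else 0)
E
```

```text
t 31.45 pos [ 0.5782 -0.3294  0.1495] a -8.42 q [-30.1  19.7  18.3  88.    0.9  68.3] F [-0.7  0.2 -0.6] open 0.0212 tx.z -0.9998
.578,-.3305,.037,-8.5 shift [ 0.1124 -0.0017  0.0024] roll opts rad [ 1.00e-03 -3.14e+00] len 0.112
top 97 [ 0.556 -0.335  0.123] [ 0.594 -0.311  0.141]
big 0 0
side 82 [ 0.557 -0.341  0.124] [ 0.597 -0.302  0.142]
big 49 [ 0.564 -0.406  0.093]
```

>>> {"op": "apply_moves", "data": {"commands": [[0.02,-0.001,0.001,0,-0.7],[0.05,-0.001,0.001,0,-0.7],[0.08,-0.001,0.002,0,-0.7],[0.1,-0.001,0.002,0,-0.7],[0.108,-0.001,0.002,0,-0.7],[0.111,-0.001,0.002,0,-0.7],[0.113,-0.001,0.002,0,-0.7],[0.114,-0.001,0.002,0,-0.7],[0.115,-0.001,0.002,0,-0.7],[0.115,-0.001,0.002,0,-0.7]]}}

```text
time: 32.55
ee_pos: [0.5793, -0.3306, 0.0356]
tcp_rot: [121.9, 88.9, 23.5]
wrist_force: [-0.1, 0.2, -0.0]
opening: 0.0212
```

>>> {"op": "apply_moves", "data": {"commands": [[0.001,0,0,0,-0.7],[0.002,0,0,0,-0.7],[0.003,0,0,0,-0.7],[0.003,0,0,0,-0.7]]}}

```text
time: 32.95
ee_pos: [0.5793, -0.3305, 0.0323]
tcp_rot: [122.7, 88.9, 24.3]
wrist_force: [0.6, -0.1, -0.0]
opening: 0.0212
```

>>> {"op": "apply_moves", "data": {"commands": [[0.001,0,0,0,-0.7],[0.0015,0,0,0,-0.7],[0.002,0,0,0,-0.7],[0.002,0,0,0,-0.7]]}}

```text
time: 33.35
ee_pos: [0.5793, -0.3305, 0.0308]
tcp_rot: [122.0, 88.9, 23.6]
wrist_force: [-1.9, 1.9, 4.2]
opening: 0.0212
```

>>> {"op": "apply_moves", "data": {"commands": [[0.0005,0,0,0,-0.52],[0.0005,0,0,0,-0.46],[0.0005,0,0,0,-0.4],[0.0005,0,0,0,-0.3],[0,0,0,0,-0.15],[0,0,0,0,0.1],[0,0,0,0,0.1],[-0.03,0,0,0,0.1],[-0.07,0,0,0,0.1],[-0.11,0,0,0,0.1],[-0.12,0,0,0,0.1],[-0.12,0,0,0,0.6]], "newtons": 20}}

```text
time: 34.55
ee_pos: [0.578, -0.3319, 0.153]
tcp_rot: [114.0, 88.7, 15.6]
wrist_force: [-0.2, -0.8, -0.6]
opening: 0.0599
```

```bash
python3 p.py .634,-.182,.12,-8.5; python3 - <<'E'
from h import *
for n in("top","side"):
    c=cams.camera(n);W=cloud(c)
    for k,x,y,z in(("big",.566,-.4125,.08),("small",.578,-.3305,.067)):
        m=(np.hypot(W[...,0]-x,W[...,1]-y)<.035)&(W[...,2]>z)&(W[...,2]<.11);p=W[m];print(n,k,len(p),p.mean(0).round(3) if len(p) else 0)
b=cv2.resize(c["frame"][80:190,240:380],None,fx=4,fy=4,interpolation=cv2.INTER_CUBIC)
cv2.imwrite("pics/j.png",b)
E
```

```text
t 34.55 pos [ 0.578  -0.3319  0.153 ] a -8.43 q [-30.3  19.5  18.4  88.    0.9  68.2] F [-0.2 -0.8 -0.6] open 0.0599 tx.z -0.9997
.634,-.182,.12,-8.5 shift [ 0.0351  0.0328 -0.1562] roll opts rad [ 1.00e-03 -3.14e+00] len 0.163
top big 0 0
top small 66 [ 0.576 -0.33   0.078]
side big 54 [ 0.564 -0.404  0.09 ]
side small 41 [ 0.576 -0.323  0.078]
```

View pics/j.png

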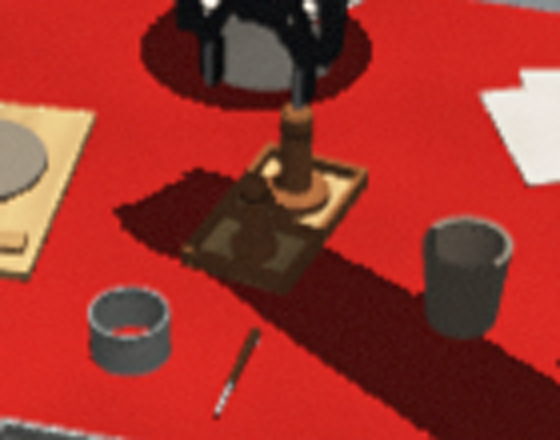

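Both stamps stand in their bays: the small one at (255,215) in the crop with its top z at 0.078, the big one at (297,160). The cutter is next.

>>> {"op": "apply_moves", "data": {"commands": [[0,0.006,-0.03,0,1],[0,0.015,-0.07,0,1],[0.01,0.024,-0.11,0,1],[0.02,0.03,-0.145,0,1],[0.03,0.033,-0.156,0,1],[0.035,0.033,-0.156,0,1],[0.035,0.033,-0.156,0,1],[0.035,0.033,-0.156,0,1]]}}

```text
time: 35.45
ee_pos: [0.6324, -0.1828, 0.1163]
tcp_rot: [126.1, 88.9, 27.6]
wrist_force: [-0.1, 0.2, 0.2]
opening: 0.0857
```

```bash
python3 p.py .634,-.182,.003,-8.5
```

```text
t 35.45 pos [ 0.6324 -0.1828  0.1163] a -8.51 q [-16.4  18.4  13.   83.8   0.7  82.1] F [-0.1  0.2  0.2] open 0.0857 tx.z -0.9998
.634,-.182,.003,-8.5 shift [ 0.1133 -0.0002  0.0002] roll opts rad [-0.     3.141] len 0.113
```

>>> {"op": "apply_moves", "data": {"commands": [[0.02,0,0,0,1],[0.045,0,0,0,1],[0.065,0,0,0,1],[0.08,0,0,0,1],[0.092,0,0,0,1],[0.102,0,0,0,1],[0.109,0,0,0,1],[0.112,0,0,0,1],[0.113,0,0,0,1],[0.113,0,0,0,1]]}}

```text
time: 36.45
ee_pos: [0.6345, -0.1818, 0.0038]
tcp_rot: [124.8, 88.9, 26.3]
wrist_force: [0.6, -1.1, 0.3]
opening: 0.0856
```

```bash
python3 p.py; python3 - <<'E'
from h import *
a=cams.camera("top")["frame"][90:180,340:450];b=cams.camera("side")["frame"][120:210,220:330]
cv2.imwrite("pics/k.png",cv2.resize(np.hstack([a,b]),None,fx=3.5,fy=3.5,interpolation=cv2.INTER_CUBIC))
E
```

```text
t 36.45 pos [ 0.6345 -0.1818  0.0038] a -8.5 q [-16.3  20.6   3.3  71.9   0.7  82.2] F [ 0.6 -1.1  0.3] open 0.0856 tx.z -0.9998
```

View pics/k.png

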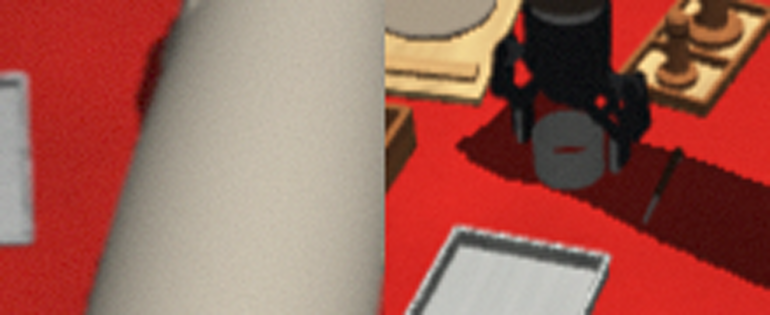

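The side view shows the ring (570,150) between the two fingers at (520,125) and (615,150), with no contact. I'm gripping and lifting.

>>> {"op": "apply_moves", "data": {"commands": [[0,0,0,0,0.8],[0,0,0,0,0.6],[0,0,0,0,0.45],[0,0,0,0,0.3],[0,0,0,0,0.3],[0,0,0,0,0.3],[0,0,0,0,0.3],[-0.02,0,0,0,0.3],[-0.05,0,0,0,0.3],[-0.08,0,0,0,0.3],[-0.1,0,0,0,0.3],[-0.1,0,0,0,0.3]], "newtons": 30}}

```text
time: 37.75
ee_pos: [0.6342, -0.1831, 0.1072]
tcp_rot: [116.2, 88.7, 17.7]
wrist_force: [1.0, 0.6, 0.1]
opening: 0.0618
```

```bash
python3 p.py .6225,.011,.10,1
```

```text
t 37.75 pos [ 0.6342 -0.1831  0.1072] a -8.5 q [-16.4  18.4  11.9  82.5   0.7  82.1] F [1.  0.6 0.1] open 0.0618 tx.z -0.9997
.6225,.011,.10,1 shift [ 0.0083 -0.0404 -0.1902] roll opts rad [-0.166  2.976] len 0.195
```

>>> {"op": "apply_moves", "data": {"commands": [[0,-0.006,-0.03,-0.03,0.3],[0,-0.015,-0.07,-0.06,0.3],[0.003,-0.024,-0.115,-0.1,0.3],[0.006,-0.033,-0.155,-0.14,0.3],[0.008,-0.04,-0.185,-0.166,0.3],[0.008,-0.04,-0.19,-0.166,0.3],[0.008,-0.04,-0.19,-0.166,0.3],[0.008,-0.04,-0.19,-0.166,0.3]]}}

```text
time: 38.55
ee_pos: [0.6227, 0.0099, 0.0995]
tcp_rot: [106.6, 88.7, 17.6]
wrist_force: [0.4, -0.4, -0.6]
opening: 0.062
```

```bash
python3 p.py .6225,.011,.012,1; python3 - <<'E'
from h import *
c=cams.camera("side");W=cloud(c)
b=c["frame"][140:250,200:320]
m=(np.hypot(W[...,0]-.6225,W[...,1]-.011)<.045)&(W[...,2]>.09)&(W[...,2]<.142);p=W[m];print(len(p),p.min(0).round(3),p.max(0).round(3))
cv2.imwrite("pics/l.png",cv2.resize(b,None,fx=4,fy=4,interpolation=cv2.INTER_CUBIC))
E
```

```text
t 38.55 pos [0.6227 0.0099 0.0995] a 0.96 q [ 0.7 13.1  4.7 80.4  0.4 89.8] F [ 0.4 -0.4 -0.6] open 0.062 tx.z -0.9998
.6225,.011,.012,1 shift [ 0.0875 -0.0021 -0.0005] roll opts rad [-1.000e-03  3.141e+00] len 0.088
538 [ 0.578 -0.022  0.094] [0.665 0.046 0.142]
```

View pics/l.png

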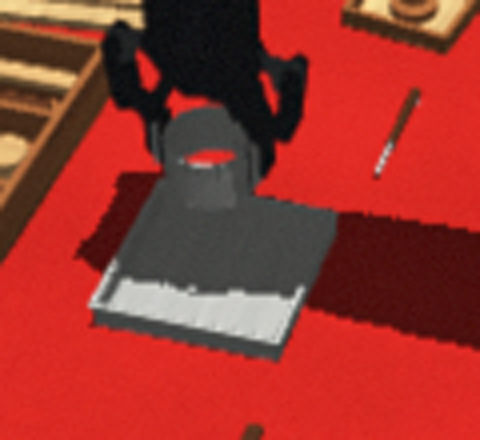

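The ring is held level above the tray, at (210,155). I'm lowering it.

>>> {"op": "apply_moves", "data": {"commands": [[0.02,-0.001,0,0,0.3],[0.045,-0.001,0,0,0.3],[0.065,-0.002,0,0,0.3],[0.077,-0.002,0,0,0.3],[0.084,-0.002,0,0,0.3],[0.087,-0.002,0,0,0.3],[0.088,-0.002,0,0,0.3],[0.089,-0.002,0,0,0.3],[0.089,-0.002,0,0,0.3]]}}

```text
time: 39.5
ee_pos: [0.6231, 0.0102, 0.0114]
tcp_rot: [105.8, 88.7, 16.7]
wrist_force: [-0.6, -0.6, -0.5]
opening: 0.0621
```

>>> {"op": "apply_moves", "data": {"commands": [[0.001,0,0,0,0.3],[0.002,0,0,0,0.3],[0.002,0,0,0,0.3]]}}

```text
time: 39.8
ee_pos: [0.6231, 0.0103, 0.0094]
tcp_rot: [105.8, 88.7, 16.8]
wrist_force: [0.3, -0.4, -1.1]
opening: 0.0622
```

>>> {"op": "apply_moves", "data": {"commands": [[0.001,0,0,0,0.3],[0.002,0,0,0,0.3],[0.002,0,0,0,0.3]]}}

```text
time: 40.1
ee_pos: [0.6232, 0.0103, 0.0078]
tcp_rot: [105.7, 88.7, 16.6]
wrist_force: [-1.2, -0.0, 3.9]
opening: 0.0622
```

>>> {"op": "apply_moves", "data": {"commands": [[0.0005,0,0,0,0.3],[0.001,0,0,0,0.3],[0.001,0,0,0,0.3]]}}

```text
time: 40.4
ee_pos: [0.6233, 0.0103, 0.0078]
tcp_rot: [105.4, 88.6, 16.4]
wrist_force: [-3.7, -0.2, 8.6]
opening: 0.0623
```

>>> {"op": "apply_moves", "data": {"commands": [[0,0,0,0,0.46],[0,0,0,0,0.5],[0,0,0,0,0.6],[0,0,0,0,0.7],[0,0,0,0,0.8],[0,0,0,0,0.85],[0,0,0,0,0.85],[-0.02,0,0,0,0.85],[-0.05,0,0,0,0.85],[-0.09,0,0,0,0.85],[-0.13,0,0,0,0.85],[-0.16,0,0,0,0.85]], "newtons": 20}}

```text
time: 41.6
ee_pos: [0.6199, 0.0092, 0.1706]
tcp_rot: [104.1, 88.5, 15.1]
wrist_force: [1.4, -0.8, -0.9]
opening: 0.0791
```

```bash
python3 p.py .40,-.05,.25,1
```

```text
t 41.6 pos [0.6199 0.0092 0.1706] a 0.94 q [ 0.7 12.3 11.6 87.8  0.4 89.7] F [ 1.4 -0.8 -0.9] open 0.0791 tx.z -0.9997
.40,-.05,.25,1 shift [-0.0853 -0.2187  0.0551] roll opts rad [-1.000e-03  3.141e+00] len 0.241
```

>>> {"op": "apply_moves", "data": {"commands": [[-0.03,-0.03,0.01,0,0.85],[-0.06,-0.08,0.02,0,0.85],[-0.085,-0.13,0.03,0,0.85],[-0.085,-0.17,0.042,0,0.85],[-0.085,-0.21,0.053,0,0.85],[-0.085,-0.219,0.055,0,0.85],[-0.085,-0.219,0.055,0,0.85]]}}

```text
time: 42.3
ee_pos: [0.399, -0.0503, 0.2506]
tcp_rot: [102.2, 88.4, 13.0]
wrist_force: [0.6, -0.9, 0.9]
opening: 0.0787
```

```bash
python3 p.py; python3 - <<'E'
from h import *
for n in("top","side"):
    c=cams.camera(n);W=cloud(c);cv2.imwrite(f"pics/z{n}.png",c["frame"])
    for k,x,y,r,a,b in(("big",.566,-.4125,.03,.08,.11),("small",.578,-.3305,.03,.067,.11),("cutter",.6225,.011,.045,.035,.055),("cup",.393,-.299,.05,.065,.09),("stout",.56,.313,.1,.07,.09),("slim",.56,.397,.1,.06,.09)):
        m=(np.hypot(W[...,0]-x,W[...,1]-y)<r)&(W[...,2]>a)&(W[...,2]<b);m&=(k!="stout")|(W[...,1]<.35);m&=(k!="slim")|(W[...,1]>.36)
        p=W[m];print(n,k,len(p),(p.mean(0).round(3),p.min(0).round(3),p.max(0).round(3)) if len(p) else 0)
E
```

```text
t 42.3 pos [ 0.399  -0.0503  0.2506] a 0.87 q [ -7.6 -16.1  -7.2  97.4   0.6  81.5] F [ 0.6 -0.9  0.9] open 0.0787 tx.z -0.9996
top big 111 (array([ 0.563, -0.413,  0.093]), array([ 0.551, -0.428,  0.08 ]), array([ 0.58 , -0.401,  0.099]))
top small 65 (array([ 0.576, -0.33 ,  0.078]), array([ 0.567, -0.341,  0.067]), array([ 0.588, -0.322,  0.083]))
top cutter 23 (array([0.635, 0.031, 0.042]), array([0.611, 0.018, 0.037]), array([0.651, 0.038, 0.047]))
top cup 182 (array([ 0.391, -0.313,  0.074]), array([ 0.358, -0.337,  0.065]), array([ 0.426, -0.273,  0.079]))
top stout 555 (array([0.559, 0.31 , 0.076]), array([0.474, 0.292, 0.07 ]), array([0.644, 0.33 , 0.084]))
top slim 432 (array([0.559, 0.394, 0.065]), array([0.481, 0.383, 0.06 ]), array([0.64 , 0.407, 0.071]))
side big 19 (array([ 0.572, -0.404,  0.091]), array([ 0.566, -0.417,  0.08 ]), array([ 0.579, -0.394,  0.097]))
side small 43 (array([ 0.577, -0.324,  0.076]), array([ 0.568, -0.343,  0.067]), array([ 0.588, -0.312,  0.086]))
side cutter 137 (array([0.622, 0.012, 0.041]), array([ 0.589, -0.021,  0.035]), array([0.654, 0.047, 0.048]))
side cup 155 (array([ 0.393, -0.292,  0.072]), array([ 0.359, -0.334,  0.065]), array([ 0.429, -0.258,  0.08 ]))
side stout 667 (array([0.559, 0.32 , 0.078]), array([0.473, 0.299, 0.07 ]), array([0.646, 0.336, 0.086]))
side slim 633 (array([0.56 , 0.402, 0.066]), array([0.481, 0.387, 0.06 ]), array([0.643, 0.414, 0.073]))
```

View pics/zside.png

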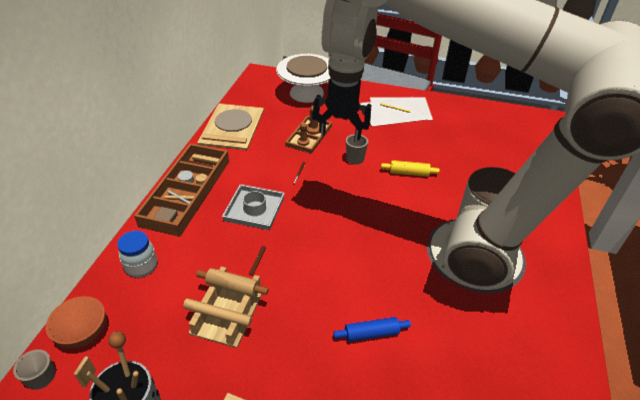

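View pics/ztop.png

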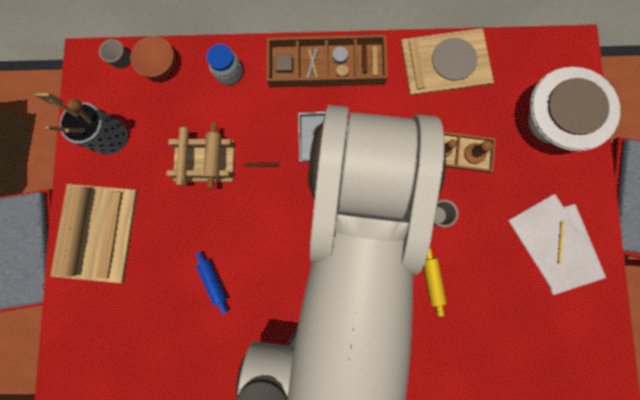

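All five tools are in place: pins in the rack at (228,280) and (220,310), ring in the steel tray at (255,203), stamps in their bays at (310,132). The cup is still at (356,149). Handing in.

```bash
python3 -c "
from workcell import bot
print(bot.job_done())"
```

```text
the job is handed in; nothing more can be done
None
```

All five tools are put away, in the order you asked, and I handed the job in at about 42 s, with no verdict reported. I lowered each one until the wrist felt light contact (4–9 N) before letting go.

- **Pins:** the stout pin lies in the wide notches and the slim pin in the narrow ones. Their tops measured within about 5 mm of the expected heights, and both looked level.
- **Stamps:** the big stamp stands upright in the large bay and the small one in the small bay.
- **Cutter:** the ring sits flat, standing on its rim, near the middle of the steel tray, about (0.622, 0.012).
- **Cup and decoys:** the cup measured within about 3 mm in x of its starting place. The arm hid part of it from the top camera, so its y reading (about 10 mm off) is weak there; the side camera's was within about 4 mm. The arm never went near the cup low down. The blue and yellow pins were not touched.

The two cameras disagreed by about 4 mm in y throughout, so I used their averages. The tool's tilt crept to about 1.6° over the job. It had no visible effect on any placement.

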